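# Seat the grating disc on the food processor's drive key

## Task

Seat the food processor's grating disc, which lies too high because its hub is turned across the drive key: push the bar on top of the disc round with a fingertip until the disc drops onto the key, then press it down at the middle until it is fully home and level, and draw clear. Only push and press: do not pinch the bar or lift the disc, and leave the things that stand round the machine where they are.

Things in the scene. Friction and masses are not known exactly. Their poses are not given: they have to be found in the camera images.
- food_processor: Compact food processor, lid off, fixed: white motor base 186 (x) x 176 (y) x 56 mm, dark speed dial on its front (-x); on it a clear round bowl 178 mm across, rim at z = 150 mm, handle out to 136 mm at -y. Origin: on the worktop under the bowl's axis; x front to back, y left, z up. It faces the robot within 26 degrees.
- key (a point): Top centre of the fixed steel drive key on the bowl's axis, 115 mm above the worktop, axes as the processor's. The key lies across the 19 mm spindle: 36 mm long along y (parallel to the processor's front), 12 mm wide. The spindle's tip is 24 mm above this point. Spring balls in the spindle, 3 mm below the key's top, stop the disc until it is pressed with 10 to 16 N.
- grating_disc: Loose round steel grating disc, 152 mm across, 180 g, black plastic hub and bar. Origin: centre of the hub's underside, z up; at the start it rests on the key's top, later 12 mm lower when home (plate then below the bowl's rim). It turns freely either way on the spindle (about 0.6 mm play all round). Plate top at z = 40 mm, teeth to 42; hub boss 48 mm across rises to 50 mm at the middle.
- bar (a point): Middle of the top of the disc's straight upright finger bar, 60 mm above the disc's origin, axes as the disc's. Bar: 72 mm long along y, 12 mm thick, upright flanks 20 mm high. The hub's slot (15.5 mm wide) runs under the bar along y, so the disc fits either way round once the bar lies along the key within 0.1 rad; it then drops 4 mm by itself. At the start the bar is 35 to 90 degrees off.
- lemon: Lemon, 71 x 58 x 57 mm, beside the processor, on its left; origin at its underside. Leave it alone.
- spice_jar: Spice jar, 47 mm across, 97 mm high, red cap, beside the processor, on its left; origin at its underside. Leave it alone.
- jam_jar: Jam jar, 63 mm across, 104 mm high, at the processor's right front; origin at its underside. Leave it alone.
- bowl: Green bowl, 200 mm across, 102 mm high, behind the processor; origin at its underside. Leave it alone.
Things that resemble listed ones, but are neither listed nor needed, are in the scene too. There is more than one size of the grating_disc; the one meant has the size given above.

How it is judged:
At the end, for the whole second after the job is handed in: The disc sits home on the key: its origin is less than 105 mm above the processor's (home is 103 mm), bar within 0.15 rad of the processor's y, level within 0.035 rad, within 4 mm of the spindle's axis, at rest (z of grating_disc in the frame of food_processor below 0.105 m and angle between the y axis of grating_disc and the y axis of food_processor, either way round below 0.15 rad and angle between grating_disc's own z axis and vertical below 0.035 rad and horizontal distance between grating_disc and food_processor below 0.004 m and linear speed of grating_disc below 0.02 m/s); the robot touches nothing.
It fails at once if the disc is lifted (more than 8 mm above where it lay on the key) (z of grating_disc in the frame of food_processor above 0.123 m).
It fails at once if the bar is pinched (fingers press on both its flanks at once) (contact force between the fingers and grating_disc_c2 above 3 N and contact force between the fingers and grating_disc_c3 above 3 N).
It fails at once if another thing is pushed aside (more than 20 mm) (distance of any of lemon, spice_jar, jam_jar, bowl from where it was at the start of the episode above 0.02 m).
It also fails if it takes over 58 s, if anything falls off the work surface, if the arm or the gripper's body presses on something with over 40 N, if the wrist force passes 120 N, or if a joint passes its speed limit or range.

## Robot

A 7-joint arm with a two-finger parallel gripper is mounted at the origin on a cart in front of the work surface, level with it; the furniture and walls round the work are solid. World frame = base frame: x ahead of the robot, y to its left, z up, the work surface at z = 0. Lengths are in m, angles in rad, forces in N, time in s.
With the tool pointing down it reaches from about 0.4 to 0.85 m from the base axis. Payload 10.4 kg.
Tool frame: the origin (TCP) lies on the centre line of the jaws, within the pads' length; the fingertips stand 25 mm ahead of it and the grasp point (between the pads) lies 6 mm ahead of it; z points along the fingers, y is the line along which they close (so a half turn about z gives the same grasp; the last joint's range is limited). The gripper opens to 85 mm and grips with 20 to 120 N. Pads are 22 mm wide; open, the fingers measure 114 mm over their backs; the gripper's body (76 mm by 85 mm) begins 54 mm behind the grasp point. The pads swing forward as they close: fully open they stand 13 mm farther back than shut.
Start: joints at [-1.197, 0.332, -0.065, 1.46, 0.022, 1.35, -0.088], TCP at [0.242, 0.576, 0.256] pointing down, gripper open.
Joint ranges: [-2.6, 2.6], [-0.5, 2.12], [-1.47, 1.34], [0.16, 2.42], [-1.27, 4.41], [0.06, 2.06], [-2.6, 2.6]. Speed limits (rad/s): [2.22, 2.22, 2.79, 2.79, 3.14, 3.14, 3.14].

## Interface

Orientations are given as a 3x3 rotation matrix whose columns are the frame's x, y, z axes.
In Python, from rig import observe, vision, ctrl, finder gives the robot as it stands. The module is installed in compiled form; this text tells all that it offers.
- The arm moves only by the tool move_arm, never from a script. Its argument "steps" is a list that holds one entry, the list of rows, each a list of 7 numbers: the shift along the tool's x, y, z in units of 25 mm (1.0 is 25 mm), then the turn, a rotation vector about the tool's x, y, z in units of 6 degrees (1.0 is 6 degrees), then the finger opening in mm, from 0 to 85.4. In form: [[[dx, dy, dz, ax, ay, az, fingers], ...]]. A call has exactly 10 rows; each row shifts and turns the commanded pose from where the row before left it, along the tool's axes as they then stand; what a row does not reach is not made up. A row lasts 1/10 s, in which the tool goes at most 50 mm and 8.59 degrees, less where a joint would pass 70% of its speed; a pose out of reach is approached as far as the arm can. A call is refused whole if a number of a shift passes 1 or a number of a turn 1, either way. A call with a gripper value outside its range is refused whole. The fingers move at their own pace and stop on an object; "newtons" is the grip in N (left out, the last holds). Time passes only in rows, so rows that do not move let the fingers close, or fill a call up. It gives the time, the measured TCP pose, the force, the opening and the grip force at its end, in the units of the state.
- observe(): the state, without advancing time (a new reading comes with each control period).
- vision.read_camera(name): name is "side" or "top" or "wrist"; returns a dict with "frame" (384x512x3 uint8, red, green, blue), "depth" (384x512 float32, m along the optical axis (not along the pixel's ray), 0 where there is no reading), "camera_matrix" (3x3 intrinsics, pixels), "origin" and "rotation" of the camera in the world. Camera axes: x right, y down, z forward; pixel columns grow to the right and rows downward; lengths in m; the calibration is good to about 2 mm. A picture is of the moment at which its call begins.
- ctrl.job_done(): hands the job in; it is judged then, once.
Trained networks look in a picture, given as the dict that the camera call returned (one of the last four; its "shot" number tells which), for a name from the list of things; names that differ only in an ending like _2 or _b are one class to them, and where a whole thing is asked for, a point or a joint stands for the part that bears it (a point fixed in the world has none). Each returns a list of dicts, best first, with "score" (0 to 1); they miss things now and then, are a little off and sometimes report something else, mostly with a low value. They report only what shows in the picture. A call takes as long as a camera call. They do not tell look-alikes from the thing itself.
- finder.search_frame(picture, target): "bbox" ([left, top, width, height] in pixels, round what is visible of it).
- finder.spot_point(picture, target): "xy" ([column, row] in pixels: a listed point, or the origin of a listed thing).
The state is a dict: "time_s": time; "joints": joint angles; "dq": joint speeds; "effort": joint torques, N m; "position": TCP position; "tool_rot": TCP orientation; "ft_force": force on the tool from outside, world axes, zero at the start; "ft_torque": the same for the moment, N m; "width": finger opening in m; "finger_force": force on a finger pad.
Only numpy, scipy, OpenCV 4.12 (cv2) and the standard library are available. Lean on these libraries where they do the work, as an engineer would, in place of code of your own. Each camera call takes 0.05 s, during which the arm holds its last target. There are 200 camera calls.

## Working session

There is one attempt and no reset: what is moved stays moved. The work goes in short steps, Python scripts to look and compute and a tool call to move; the robot and the scene stay as the last step left them, time stands still between calls to the robot, and variables do not carry over. Pictures are saved under pics/ and viewed, at most 10 in all, crops included, and the job is handed in when it is done.

Besides the shell and the picture viewer there is one more tool, called after "Call:" as name(argument=value, ...) on one line, values as JSON. move_arm: Moves the arm, as the interface text tells. Its arguments: {"type":"object","properties":{"steps":{"type":"array","items":{"type":"array","items":{"type":"array","items":{"type":"number"}}}},"newtons":{"type":"number"}},"required":["steps"]}

```bash
mkdir -p pics
cat > h.py <<'E'
import numpy as np, cv2
from rig import observe, vision, ctrl, finder
def cloud(p):
    d=p["depth"];K=p["camera_matrix"];v,u=np.mgrid[:d.shape[0],:d.shape[1]]
    c=np.stack([(u-K[0,2])/K[0,0]*d,(v-K[1,2])/K[1,1]*d,d],-1)
    w=c@np.array(p["rotation"]).T+np.array(p["origin"]); w[d==0]=np.nan
    return w
def save(p,n): cv2.imwrite("pics/"+n,p["frame"][...,::-1])
E
python3 - <<'E'
from h import *
np.set_printoptions(precision=3,suppress=True)
P={}
for n in("top","side"):
    p=vision.read_camera(n);P[n]=p;save(p,n+"0.png");w=cloud(p)
    print(n,p["origin"],p["camera_matrix"][0,0])
    for t in("grating_disc","bar","food_processor","key"):
        for r in finder.spot_point(p,t)[:3]:
            x,y=np.round(r["xy"]).astype(int);print(t,r["score"],x,y,w[min(y,383),min(x,511)])
    for t in("grating_disc","food_processor"):
        for r in finder.search_frame(p,t)[:3]: print("box",t,r["score"],r["bbox"])
s=observe();print(s["position"],s["tool_rot"],s["time_s"],s["width"])
cv2.imwrite("pics/both0.png",cv2.resize(np.vstack([P["top"]["frame"],P["side"]["frame"]]),(400,600))[...,::-1])
E
```

```text
top [0.351 0.081 1.338] 436.6436429738755
grating_disc 0.59 169 230 [0.488 0.273 0.079]
grating_disc 0.58 284 234 [ 0.467 -0.048  0.175]
bar 0.8 168 229 [0.49  0.276 0.079]
bar 0.63 284 235 [ 0.464 -0.047  0.175]
box grating_disc 0.75 [134.8, 198.2, 69.2, 64.6]
box grating_disc 0.62 [256.1, 206.4, 56.9, 52.8]
box grating_disc 0.23 [216.9, 233.6, 14.6, 16.0]
box food_processor 0.7 [239.2, 200.9, 85.6, 77.8]
side [0.354 0.806 0.482] 382.5743497208209
grating_disc 0.86 258 310 [0.481 0.335 0.051]
bar 0.76 301 163 [ 0.469 -0.038  0.172]
bar 0.6 256 276 [0.498 0.281 0.076]
food_processor 0.55 297 222 [0.453 0.114 0.097]
key 0.84 299 184 [ 0.471 -0.027  0.122]
box grating_disc 0.97 [199.1, 258.2, 114.1, 69.8]
box grating_disc 0.78 [266.8, 160.5, 62.0, 21.2]
box food_processor 0.83 [257.9, 156.4, 87.3, 88.1]
[0.242 0.576 0.256] [[-0.922  0.387  0.   ]
 [ 0.387  0.922  0.   ]
 [ 0.     0.    -1.   ]] 0.7 0.08519341235292842
```

Run:
```python
from h import *
np.set_printoptions(precision=3,suppress=True)
p=vision.read_camera("top");w=cloud(p);f=p["frame"]
cv2.imwrite("pics/crop1.png",cv2.resize(f[180:300,220:350],None,fx=5,fy=5,interpolation=cv2.INTER_CUBIC)[:600,:,::-1])
m=np.zeros(w.shape[:2],bool);m[195:275,235:330]=1
z=w[...,2]
b=m&(z>.168)&(z<.182)
n,l,st,ce=cv2.connectedComponentsWithStats(b.astype(np.uint8))
for i in range(1,n):
    q=w[l==i];
    if len(q)<15: continue
    c=q.mean(0);ev,V=np.linalg.eigh(np.cov((q-c)[:,:2].T))
    print("bar",len(q),c,np.sqrt(ev*12),V[:,1],np.degrees(np.arctan2(-V[0,1],V[1,1])),cv2.minAreaRect((q[:,:2]*1000).astype(np.float32)))
pl=w[m&(z>.148)&(z<.163)];print("plate",len(pl),cv2.minEnclosingCircle((pl[:,:2]*1000).astype(np.float32)),np.median(pl,0))
ba=w[m&(z>.04)&(z<.062)];print("base",len(ba),cv2.minAreaRect((ba[:,:2]*1000).astype(np.float32)))
ri=w[m&(z>.143)&(z<.153)];print("rim",cv2.minEnclosingCircle((ri[:,:2]*1000).astype(np.float32)))
for t in("lemon","spice_jar","jam_jar","bowl"):
    for r in finder.search_frame(p,t)[:2]:
        x,y,a,c=r["bbox"];u,v=int(x+a/2),int(y+c/2);print(t,r["score"],r["bbox"],w[v,u])
np.savez("t.npz",w=w,f=f)
```

```text
bar 119 [ 0.47  -0.048  0.175] [0.012 0.07 ] [-0.976  0.219] 77.35697746728175 ((471.174560546875, -47.72211456298828), (13.109326362609863, 70.28714752197266), 77.01556396484375)
plate 2604 ((476.1614990234375, -60.85218811035156), 103.72013092041016) [ 0.47  -0.048  0.155]
base 686 ((449.56097412109375, -16.940414428710938), (199.48887634277344, 250.79150390625), 21.950227737426758)
rim ((476.3775939941406, -63.880149841308594), 105.81338500976562)
spice_jar 0.58 [215.5, 231.6, 16.7, 19.8] [0.454 0.118 0.098]
jam_jar 0.92 [332.7, 232.2, 25.8, 19.4] [ 0.454 -0.228  0.106]
bowl 0.77 [184.3, 117.1, 67.6, 42.1] [0.785 0.138 0.018]
```

View pics/top0.png

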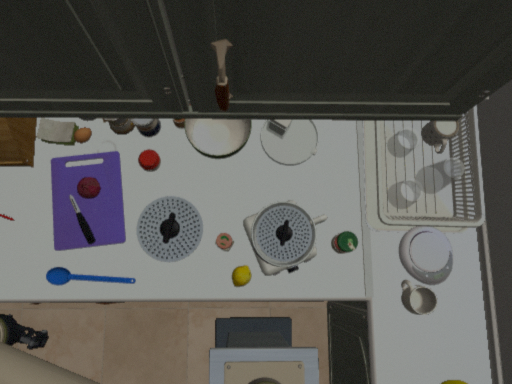

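View pics/side0.png

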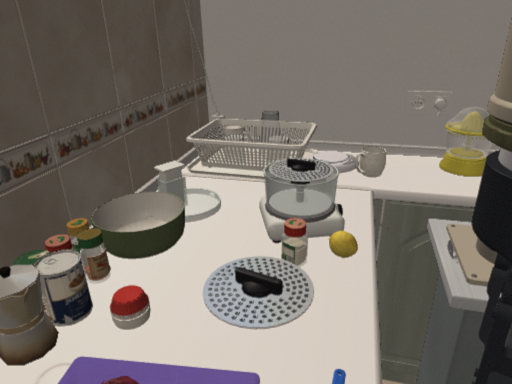

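View pics/crop1.png

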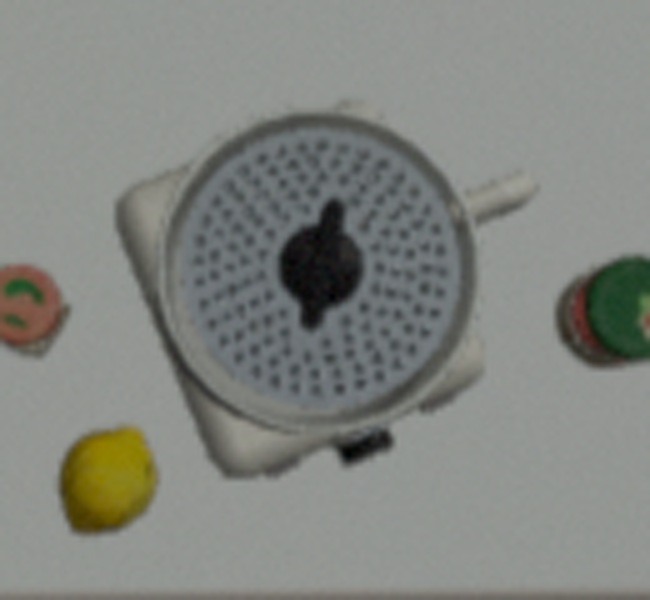

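The look-alike candidates are the larger disc lying on the worktop at (169,230), about 150 px² bigger and at z≈0.04–0.08, and the disc on the processor at (284,234), with its bar at z 0.175 and about 71 mm long. I choose the second; the crop confirms it lies in the bowl. The bar's yaw is about 77° and the processor's about 21° (base edge and handle), so it needs about −56°, clockwise from above. I'll push the far end (+x) from its left side.

Call:
move_arm(steps=[[[-0.95,-0.9,0,0,0,0,0],[-0.95,-0.9,0,0,0,0,0],[-0.95,-0.9,0,0,0,0,0],[-0.95,-0.9,0,0,0,0,0],[-0.95,-0.9,0,0,0,0,0],[-0.95,-0.9,0,0,0,0,0],[-0.95,-0.9,0,0,0,0,0],[-0.95,-0.9,0,0,0,0,0],[-0.95,-0.9,0,0,0,0,0],[-0.95,-0.9,0,0,0,0,0]]], newtons=20)

```text
time_s: 1.95
position: [0.374, 0.2759, 0.2565]
tool_rot: [[-0.922, 0.386, 0.0], [0.386, 0.922, 0.001], [-0.0, 0.001, -1.0]]
ft_force: [0.2, 0.5, 0.2]
width: 0.0
finger_force: 0.0
```

Call:
move_arm(steps=[[[-0.95,-0.9,0,0,0,0,0],[-0.95,-0.9,0,0,0,0,0],[-0.95,-0.9,0,0,0,0,0],[-0.95,-0.9,0,0,0,0,0],[-0.95,-0.9,0,0,0,0,0],[-0.95,-0.9,0,0,0,0,0],[-0.95,-0.9,0,0,0,0,0],[-0.95,-0.9,0,0,0,0,0],[-0.95,-0.8,0,0,0,0,0],[-0.95,-0.8,0,0,0,0,0]]])

```text
time_s: 2.95
position: [0.5081, -0.0188, 0.2566]
tool_rot: [[-0.922, 0.386, 0.001], [0.386, 0.922, 0.0], [-0.0, 0.001, -1.0]]
ft_force: [1.1, 0.5, -0.1]
width: -0.0003
finger_force: 0.0
```

Call:
move_arm(steps=[[[0,0,0,0,0,-0.6,0],[0,0,0,0,0,-0.6,0],[0,0,0,0,0,-0.5,0],[0,0,0.3,0,0,0,0],[0,0,0.4,0,0,0,0],[0,0,0.4,0,0,0,0],[0,0,0.3,0,0,0,0],[0,0,0,0,0,0,0],[0,0,0,0,0,0,0],[0,0,0,0,0,0,0]]])

```text
time_s: 3.95
position: [0.5079, -0.0175, 0.2216]
tool_rot: [[-0.976, 0.217, 0.001], [0.217, 0.976, 0.0], [-0.001, 0.0, -1.0]]
ft_force: [1.0, -0.6, 0.3]
width: -0.0001
finger_force: 0.0
```

Call:
move_arm(steps=[[[0,0,0.4,0,0,0,0],[0,0,0.4,0,0,0,0],[0,0,0.4,0,0,0,0],[0,0,0,0,0,0,0],[0,-0.1,0,0,0,0,0],[0,-0.1,0,0,0,0,0],[0,-0.1,0,0,0,0,0],[0,-0.1,0,0,0,0,0],[0,0,0,0,0,0,0],[0,0,0,0,0,0,0]]])

```text
time_s: 4.95
position: [0.5055, -0.0273, 0.1914]
tool_rot: [[-0.976, 0.217, 0.0], [0.217, 0.976, 0.0], [-0.0, 0.0, -1.0]]
ft_force: [1.6, -0.8, -0.5]
width: -0.0001
finger_force: 0.0
```

Run:
```python
from h import *
s=observe();print(s["position"],s["ft_force"])
p=vision.read_camera("side");q=vision.read_camera("wrist")
a=cv2.resize(p["frame"][110:230,230:390],None,fx=2.5,fy=2.5,interpolation=cv2.INTER_CUBIC)
b=cv2.resize(q["frame"],(400,300))
cv2.imwrite("pics/c2.png",np.hstack([a,b])[...,::-1])
```

```text
[ 0.50552795 -0.02731208  0.19139981] [ 1.62472489 -0.82142538 -0.510033  ]
```

View pics/c2.png

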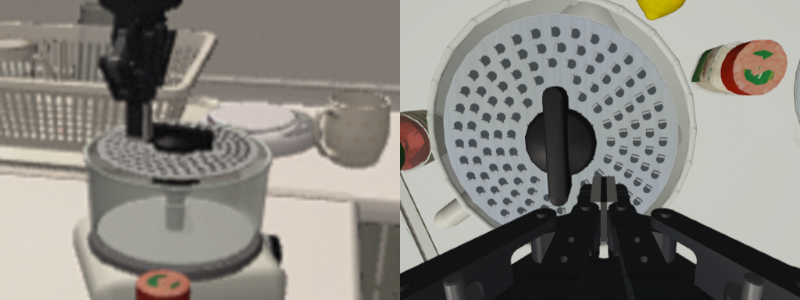

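The fingertip (wrist view 602,190) is beside the bar's far end (555,200), on the right-hand flank side with a gap of about 1 cm and low enough. Next I close the gap.

Call:
move_arm(steps=[[[0,-0.1,0,0,0,0,0],[0,-0.1,0,0,0,0,0],[0,-0.1,0,0,0,0,0],[0,-0.1,0,0,0,0,0],[0,-0.1,0,0,0,0,0],[-0.03,-0.06,0,0,0,0.5,0],[-0.03,-0.06,0,0,0,0.5,0],[-0.03,-0.06,0,0,0,0.5,0],[-0.03,-0.06,0,0,0,0.5,0],[-0.03,-0.06,0,0,0,0.5,0]]])

```text
time_s: 6.05
position: [0.5044, -0.0475, 0.1917]
tool_rot: [[-0.886, 0.464, 0.001], [0.464, 0.886, 0.001], [-0.001, 0.001, -1.0]]
ft_force: [0.9, 1.5, 1.5]
width: -0.0004
finger_force: 1.4
```

```bash
cat > m.py <<'E'
from h import *
import sys
np.set_printoptions(precision=4,suppress=True)
s=observe();print(s["position"],s["ft_force"])
p=vision.read_camera("top");w=cloud(p);z=w[...,2];c0=np.array([.4705,-.048])
r=np.hypot(*(w[...,:2]-c0).transpose(2,0,1))
lo=float(sys.argv[1]) if len(sys.argv)>1 else .166
b=(z>lo)&(z<.180)&(r<.042);q=w[b]
c=q.mean(0);print(len(q),c,cv2.minAreaRect((q[:,:2]*1000).astype(np.float32)))
k=(r>.03)&(r<.07)&(z>.13)&(z<.17);A=w[k];x=A[:,:2]-c0
f=np.linalg.lstsq(np.c_[x,np.ones(len(x))],A[:,2],rcond=None)[0];print("plate",f)
q=vision.read_camera("wrist")
save(q,sys.argv[2] if len(sys.argv)>2 else "w.png")
E
python3 m.py .168 w1.png
```

```text
[ 0.5044 -0.0475  0.1917] [0.8997 1.5025 1.5193]
0 [nan nan nan] ((0.0, 0.0), (0.0, 0.0), 0.0)
plate [0.0303 0.0457 0.1557]m.py:9: RuntimeWarning: Mean of empty slice.
  c=q.mean(0);print(len(q),c,cv2.minAreaRect((q[:,:2]*1000).astype(np.float32)))
  ret = um.true_divide(
```

View pics/w1.png

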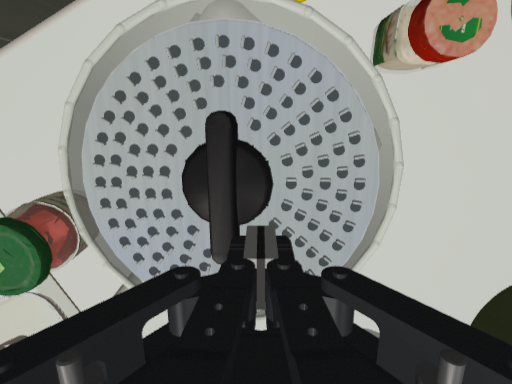

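The finger is on the right flank of the bar near its end (about 235,245), and the bar follows the tool (still vertical in the wrist image). I continue the arc.

Call:
move_arm(steps=[[[-0.03,-0.065,0,0,0,0.5,0],[-0.03,-0.065,0,0,0,0.5,0],[-0.03,-0.065,0,0,0,0.5,0],[-0.03,-0.065,0,0,0,0.5,0],[-0.03,-0.065,0,0,0,0.5,0],[-0.03,-0.065,0,0,0,0.5,0],[-0.03,-0.065,0,0,0,0.5,0],[-0.03,-0.065,0,0,0,0.5,0],[-0.03,-0.065,0,0,0,0.5,0],[0,0,0,0,0,0,0]]])

```text
time_s: 7.15
position: [0.5002, -0.0631, 0.1916]
tool_rot: [[-0.581, 0.814, 0.001], [0.814, 0.581, 0.0], [-0.0, 0.001, -1.0]]
ft_force: [1.0, 1.6, 1.9]
width: -0.0001
finger_force: 1.4
```

```bash
cat > a.py <<'E'
from h import *
import sys
np.set_printoptions(precision=4,suppress=True)
s=observe();print(s["position"],s["ft_force"])
q=vision.read_camera("wrist");w=cloud(q);save(q,sys.argv[1]);z=w[...,2];c0=np.array([.4705,-.048])
r=np.hypot(*(w[...,:2]-c0).transpose(2,0,1));dark=q["frame"].max(2)<70
k=(r>.03)&(r<.07)&(z>.13)&(z<.165)&~dark;A=w[k];x=A[:,:2]-c0
f=np.linalg.lstsq(np.c_[x,np.ones(len(x))],A[:,2],rcond=None)[0];print("plate z,tilt",f)
h=f[2]+x.shape[0]*0
b=dark&(r<.04)&(z>f[2]+.013)&(z<f[2]+.024);n,l,st,ce=cv2.connectedComponentsWithStats(b.astype(np.uint8))
i=1+np.argmax(st[1:,4]);B=w[l==i];(c,sz,a)=cv2.minAreaRect((B[:,:2]*1000).astype(np.float32));print("bar",len(B),np.median(B,0),c,sz,a)
R=s["tool_rot"];print("tool yaw",np.degrees(np.arctan2(R[1][1],R[0][1])))
E
python3 a.py w2.png
```

```text
[ 0.5002 -0.0631  0.1916] [0.999  1.5515 1.9025]
plate z,tilt [0.0677 0.0481 0.1558]
bar 3997 [ 0.4664 -0.0473  0.1757] (470.173095703125, -50.154144287109375) (16.735042572021484, 70.64100646972656) 36.85258102416992
tool yaw 35.507073816033056
```

View pics/w2.png

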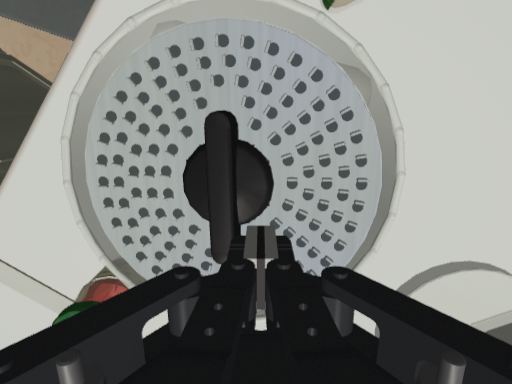

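Same relative picture: the bar stays against the finger at about 37° yaw, with the bar top still at 0.1757 (not dropped). About 15° remain.

Call:
move_arm(steps=[[[-0.02,-0.043,0,0,0,0.33,0],[-0.02,-0.043,0,0,0,0.33,0],[-0.02,-0.043,0,0,0,0.33,0],[-0.02,-0.043,0,0,0,0.33,0],[-0.02,-0.043,0,0,0,0.33,0],[-0.02,-0.043,0,0,0,0.33,0],[0,0,0,0,0,0,0],[0,0,0,0,0,0,0],[0,0,0,0,0,0,0],[0,0,0,0,0,0,0]]])

```text
time_s: 8.2
position: [0.4958, -0.0691, 0.1912]
tool_rot: [[-0.401, 0.916, -0.0], [0.916, 0.401, -0.0], [0.0, -0.0, -1.0]]
ft_force: [-0.2, 0.1, -0.4]
width: 0.0001
finger_force: 0.0
```

```bash
python3 a.py w3.png
```

```text
[ 0.4958 -0.0691  0.1912] [-0.2321  0.1041 -0.3985]
plate z,tilt [-0.0032  0.0015  0.151 ]
bar 3540 [ 0.4707 -0.0445  0.1712] (472.6049499511719, -48.91702651977539) (13.84803295135498, 71.06211853027344) 16.496789932250977
tool yaw 23.638130338832717
```

The disc dropped: plate 0.1558→0.1510, level, and finger force zero. I draw back, lift, move over the middle and come down close.

Call:
move_arm(steps=[[[0,0.2,0,0,0,0,0],[0,0,-0.4,0,0,0,0],[0,0,-0.4,0,0,0,0],[0,0,-0.4,0,0,0,0],[0.3,-0.2,0,0,0,0,0],[0.3,-0.2,0,0,0,0,0],[0.3,-0.2,0,0,0,0,0],[0.25,-0.18,0,0,0,0,0],[0,0,0.4,0,0,0,0],[0,0,0.4,0,0,0,0]]])

```text
time_s: 9.25
position: [0.471, -0.0483, 0.2005]
tool_rot: [[-0.401, 0.916, 0.0], [0.916, 0.401, 0.001], [0.0, 0.001, -1.0]]
ft_force: [-0.3, 0.9, 0.2]
width: 0.0001
finger_force: 0.0
```

```bash
python3 a.py w4.png
```

```text
[ 0.471  -0.0483  0.2005] [-0.3414  0.9163  0.2045]
plate z,tilt [-0.0031  0.0013  0.1511]
bar 1278 [ 0.4652 -0.028   0.1711] (466.083740234375, -29.367544174194336) (12.057921409606934, 30.662811279296875) 15.957176208496094
tool yaw 23.613372560613175
```

View pics/w4.png

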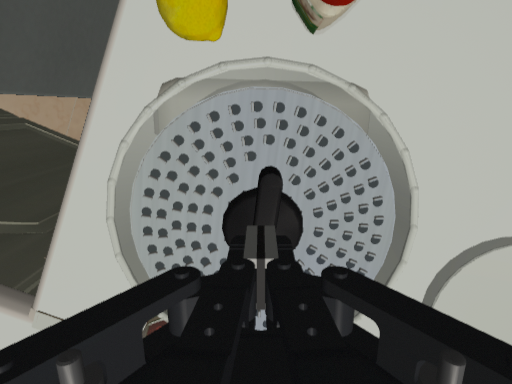

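The fingertips (262,235) are over the middle of the bar on the hub, and the plate is level. Now I press down.

Call:
move_arm(steps=[[[0,0,0.08,0,0,0,0],[0,0,0.08,0,0,0,0],[0,0,0.08,0,0,0,0],[0,0,0.08,0,0,0,0],[0,0,0.06,0,0,0,0],[0,0,0.06,0,0,0,0],[0,0,0,0,0,0,0],[0,0,0,0,0,0,0],[0,0,0,0,0,0,0],[0,0,0,0,0,0,0]]])

```text
time_s: 10.3
position: [0.471, -0.0485, 0.1903]
tool_rot: [[-0.4, 0.916, -0.0], [0.916, 0.4, 0.0], [0.0, -0.0, -1.0]]
ft_force: [-0.1, 0.2, -0.3]
width: 0.0005
finger_force: 0.0
```

Call:
move_arm(steps=[[[0,0,0.04,0,0,0,0],[0,0,0.04,0,0,0,0],[0,0,0.04,0,0,0,0],[0,0,0.04,0,0,0,0],[0,0,0,0,0,0,0],[0,0,0,0,0,0,0],[0,0,0,0,0,0,0],[0,0,0,0,0,0,0],[0,0,0,0,0,0,0],[0,0,0,0,0,0,0]]])

```text
time_s: 11.3
position: [0.4715, -0.0484, 0.188]
tool_rot: [[-0.4, 0.916, 0.001], [0.916, 0.4, 0.001], [0.001, 0.001, -1.0]]
ft_force: [-8.7, 0.2, 19.9]
width: -0.0001
finger_force: 10.3
```

```bash
python3 a.py w5.png
```

```text
[ 0.4715 -0.0484  0.188 ] [-8.728   0.1906 19.8957]
plate z,tilt [-0.0096  0.0003  0.1431]
bar 1274 [ 0.465  -0.0273  0.1632] (465.9346923828125, -28.719205856323242) (12.13283920288086, 28.975828170776367) 16.094316482543945
tool yaw 23.584165619706845
```

The plate is at 0.143 (origin about 0.103), home against a 20 N press. I draw clear.

Call:
move_arm(steps=[[[0,0,-0.3,0,0,0,0],[0,0,-0.6,0,0,0,0],[0,0,-0.8,0,0,0,0],[0,0,-0.8,0,0,0,0],[0,0,-0.8,0,0,0,0],[0,0,-0.6,0,0,0,0],[0,0,-0.3,0,0,0,0],[0,0,0,0,0,0,0],[0,0,0,0,0,0,0],[0,0,0,0,0,0,0]]])

```text
time_s: 12.35
position: [0.4707, -0.0485, 0.2904]
tool_rot: [[-0.4, 0.916, -0.001], [0.916, 0.4, -0.0], [0.0, -0.001, -1.0]]
ft_force: [-0.6, -0.3, -0.8]
width: 0.0001
finger_force: 0.0
```

```bash
python3 a.py w6.png
```

```text
[ 0.4707 -0.0485  0.2904] [-0.5856 -0.3483 -0.8284]
plate z,tilt [-0.0004  0.0023  0.1431]
bar 1130 [ 0.4705 -0.0455  0.1632] (471.0602722167969, -47.21036148071289) (11.994474411010742, 66.62518310546875) 15.95911979675293
tool yaw 23.586462017082948
```

View pics/w6.png

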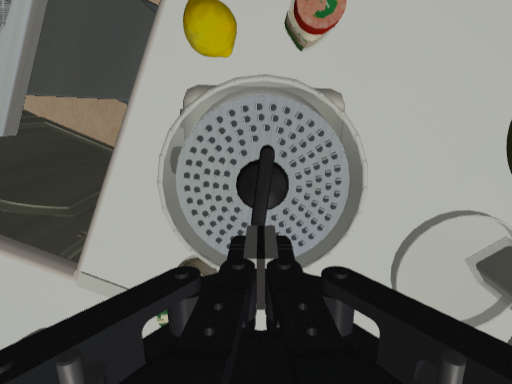

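The disc is home and level in the bowl. One check of the bar against the base's own direction (base corners at about 198,97 and 335,97).

Run:
```python
from h import *
for n in("top0",):
    f=np.load("t.npz");w=f["w"];z=w[...,2];c0=np.array([.4705,-.048])
    r=np.hypot(*(w[...,:2]-c0).transpose(2,0,1))
    def go(w,z,r,t):
        b=(z>.02)&(z<.059)&(r<.135)&(r>.085);nn,l,st,_=cv2.connectedComponentsWithStats(b.astype(np.uint8))
        for i in range(1,nn):
            if st[i,4]>60:
                q=w[l==i];print(t,st[i,4],q.mean(0).round(3),cv2.minAreaRect((q[:,:2]*1000).astype(np.float32)))
    go(w,z,r,"top")
q=vision.read_camera("wrist");w=cloud(q);r=np.hypot(*(w[...,:2]-c0).transpose(2,0,1));go(w,w[...,2],r,"wrist")
# handle: z 0.06..0.15, r 0.1..0.14
for t,w in(("top",f["w"]),("wrist",w)):
    z=w[...,2];r=np.hypot(*(w[...,:2]-c0).transpose(2,0,1));k=(z>.065)&(z<.16)&(r>.1)&(r<.14);A=w[k][:,:2]-c0
    an=np.degrees(np.arctan2(A[:,0],-A[:,1]));an=an[(an>0)&(an<45)]
    if len(an): print(t,"handle yaw",len(an),np.median(an),an.min(),an.max())
```

```text
top 513 [ 0.425 -0.002  0.049] ((436.50555419921875, -3.43328857421875), (213.1526336669922, 93.93421173095703), 36.91361999511719)
top 84 [ 0.416 -0.139  0.048] ((415.29644775390625, -139.37496948242188), (18.794815063476562, 63.334869384765625), 49.48930358886719)
wrist 256 [0.381 0.047 0.038] ((379.80950927734375, 45.29589080810547), (32.17816162109375, 9.85129451751709), 40.95328903198242)
wrist 321 [ 0.371 -0.006  0.049] ((368.1004638671875, -7.171722412109375), (51.59587097167969, 15.760279655456543), 59.88718795776367)
wrist 255 [0.514 0.053 0.049] ((514.97509765625, 54.5980224609375), (14.444403648376465, 41.307708740234375), 75.81890106201172)
top handle yaw 73 21.18055170621326 17.53501451990808 26.58124768877564
```

The processor's yaw is about 21.2° and the bar's 16°, so they differ by about 0.09 rad. That fits the slot's play limit of about 0.1 and is under 0.15. I hand it in.

```bash
python3 -c "
from rig import ctrl; print(ctrl.job_done())"
```

```text
the job is handed in; nothing more can be done
None
```

The grating disc is seated on the key and level (plate top at 0.143 m, so its origin is at about 0.103 m), with the bar about 0.09 rad off the processor's y by estimate; the arm is clear and the job is handed in, though the hand-in returned no verdict.

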